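Let down the bench air tank through its bleed valve

ROBOT

A 7-joint arm with a two-finger parallel gripper is mounted at the origin on the work surface. World frame = base frame: x ahead of the robot, y to its left, z up, the work surface at z = 0. Lengths are in m, angles in rad, forces in N, time in s.
With the tool pointing down it reaches from about 0.4 to 0.875 m from the base axis. Payload 19.3 kg.
Tool frame: the origin (TCP) lies at the very end of the fingers, on their centre line; the grasp point (between the pads) lies 19 mm behind it; z points along the fingers, y is the line along which they close (so a half turn about z gives the same grasp; the last joint's range is limited). The gripper opens to 85 mm and grips with 20 to 120 N. Pads are 22 mm wide; open, the fingers measure 114 mm over their backs; the gripper's body (76 mm by 85 mm) begins 54 mm behind the grasp point. The pads swing forward as they close: fully open they stand 13 mm farther back than shut.
Start: joints at [1.149, 0.521, -0.036, 1.599, 0.021, 1.021, -0.113], TCP at [0.215, -0.587, 0.231] pointing down, gripper open.
Joint ranges: [-2.91, 2.91], [-0.3, 2.13], [-1.5, 1.42], [0.17, 2.43], [-1.26, 4.41], [0.16, 1.93], [-2.52, 2.52]. Speed limits (rad/s): [1.89, 1.89, 2.39, 2.39, 3.01, 3.01, 3.01].

INTERFACE

Orientations are given as [roll, pitch, yaw] about the fixed x, y, z axes, in that order (R = Rz(yaw) Ry(pitch) Rx(roll)).
In Python, from workcell import bot gives the robot as it stands.
- The arm moves only by the tool jog_arm, never from a script. Its argument "motion" is a list of rows, each a list of 5 numbers: the shift along the tool's x, y, z scaled (see below), then the turn about the tool's z scaled (see below), then the opening, from 0 (shut) to 1 (fully open). A call has 1 to 12 rows; each row shifts and turns the commanded pose from where the row before left it, along the tool's axes as they then stand; what a row does not reach is not made up. The controller multiplies each number of a shift by 30 mm and each number of a turn by 0.08 rad. A row lasts 1/10 s, in which the tool goes at most 50 mm and 8.59 degrees, less where a joint would pass 70% of its speed; a pose out of reach is approached as far as the arm can. A call with a number of a shift or a turn outside -1 to 1 is refused whole. A call with a gripper value outside its range is refused whole. The fingers move at their own pace and stop on an object; "newtons" is the grip in N (left out, the last holds). Time passes only in rows, so rows that do not move let the fingers close. It gives the time, the measured TCP pose, the force, the opening and the grip force at its end, in the units of the state.
- bot.observe(): the state, without advancing time (a new reading comes with each control period).
- bot.grab_frame(name): name is "scene" or "side" or "wrist"; returns a dict with "pixels" (420x560x3 uint8, red, green, blue), "fovy" (degrees; the focal length in pixels is half the picture's height over the tangent of half this angle, whatever the lens; pixels are square), "cx", "cy" (the principal point, pixels), "rvec" (rotation vector, rad) and "tvec" (3), from world to camera coordinates, as OpenCV has them; the wrist camera has in their place "mount" (4x4, takes a point from camera to tool coordinates, whose origin is the TCP and whose axes are the flange's). Camera axes: x right, y down, z forward; pixel columns grow to the right and rows downward; lengths in m; the calibration is good to about 2 mm. A picture is of the moment at which its call begins: read the wrist's pose just before it. There is no depth.
- bot.job_done(): hands the job in; it is judged then, once.
The state is a dict: "clock": time; "qpos": joint angles; "qd": joint speeds; "joint_efforts": joint torques, N m; "position": TCP position; "tool_rot": TCP orientation; "force": force on the tool from outside, world axes, zero at the start; "moment": the same for the moment, N m; "grip_width": finger opening in m; "finger_force": force on a finger pad.
Only numpy, scipy, OpenCV 4.12 (cv2) and the standard library are available. Lean on these libraries where they do the work, as an engineer would, in place of code of your own. Each camera call takes 0.05 s, during which the arm holds its last target. There are 200 camera calls.

TASK

Let the air out of the little green bench tank before it is put away: unscrew the tiny knurled brass lock nut on its bleed valve by about two thirds of a turn (anticlockwise seen from above), so that the valve pin is free. Then push the red-tipped pin straight down, gently, hold it fully in for about two seconds and let it spring back up. Leave the nut unscrewed, do not bend the slender valve stem or force the pin into its seat, and leave the hammer, the steel block and the jar where they are.

Things in the scene. Friction and masses are not known exactly. Their poses are not given: they have to be found in the camera images.
- tank: green air tank, a cylinder 100 mm in diameter, 200 mm long, lying along its own y axis on two feet, fixed to the bench; its top is 115 mm above the bench. Origin on the bench under the tank's middle. The bleed valve stands straight above it: a steel boss 26 mm in diameter, up to 121 mm above the bench, then the stem, a brass rod 10 mm in diameter, then the nut, then the pin with its red tip
- nut (a joint): turn in rad of the knurled brass lock nut, 14 mm in diameter, 10 mm tall: 0 screwed down (start), grows anticlockwise from above, stop at 5.0. Takes 0.05 N m, stays where left. Screwed down, its centre is 150 to 162 mm above the bench (the stem's screwed-in depth varies, not measured). Stem and pin are slimmer and pass between the fingers of a grasp from above, at any angle
- pin (a joint): how far the valve pin is pushed down in the valve, in m: 0 out (spring), 0.004 fully in, on its rubber seat. Blocked while the nut is screwed down, free from a nut turn of 3.8 rad. 3 N start it moving, 6 N bring it 3 mm in (counts as in), 7 N 4 mm. Red tip: disc 8 mm in diameter; its top starts 20 mm above the centre of the screwed-down nut
- seat (a joint): how far the rubber seat under the pin is squashed, in m: 0 at rest and up to a push of 7.5 N on the pin; then 1 mm per further 12.5 N. The pin sinks with it. At 0.001 (20 N) it is damaged; it springs back below that
- lean_x (a joint): lean of the springy valve stem about the tank's x axis, in rad; 0 upright. It pivots at the boss (121 to 133 mm above the bench) and gives 1 mm per 3.5 N of side push at the nut, so a grasp slightly off centre is harmless; bent when over 0.14 (4 mm at the nut)
- lean_y (a joint): the same about the tank's y axis. The nut rides on the pin and climbs it by 1.35 mm per rad of turn (8.5 mm a turn): the fingers must rise with it, or slip; if they keep its height the pin is drawn down instead, and springs back when the nut is let go
- hammer: hammer with green handle, 240 mm long, lying on the bench beyond the tank (on the side away from the robot); origin under the middle
- bench_block: steel bench block 70 x 70 x 20 mm beside one end of the tank; origin at the centre of its underside
- polish_jar: jar with blue lid, 60 mm in diameter, 65 mm tall, beside one end of the tank; origin at the centre of its underside
Mind the look-alikes: they are no part of the job. Of the things that look like the tank, take the one that is farthest to the robot's left at the start.

How it is judged:
On the way, in this order (a step that is already met when the one before it is completed fails the run):
1. the lock nut is unscrewed by at least 3.8 rad, with the pin still out (less than 1.5 mm in) (value of joint nut above 3.8 rad and value of joint pin below 0.0015 m), for 0.1 s.
2. the pin is held at least 3 mm in for 1 s (value of joint pin above 0.003 m), for 1 s.
At the end, for the whole second after the job is handed in: the nut still unscrewed by at least 3.7 rad, the pin sprung back (less than 1 mm in), the stem upright (each lean within 0.05 rad), the valve released, and the hammer, block and jar within 20 mm of where they stood (value of joint nut above 3.7 rad and value of joint pin below 0.001 m and value of joint lean_x between -0.05 and 0.05 rad and value of joint lean_y between -0.05 and 0.05 rad and distance of each of hammer, bench_block, polish_jar from where it was at the start of the episode below 0.02 m); the robot touches nothing.
It fails at once if the pin is pushed with over 20 N: its rubber seat is squashed by more than 1 mm (value of joint seat above 0.001 m).
It fails at once if the valve stem is bent over by more than 0.14 rad (not (value of joint lean_x between -0.14 and 0.14 rad and value of joint lean_y between -0.14 and 0.14 rad)).
It fails at once if the hammer is moved by more than 20 mm (distance of hammer from where it was at the start of the episode above 0.02 m).
It fails at once if the bench block is moved by more than 20 mm (distance of bench_block from where it was at the start of the episode above 0.02 m).
It fails at once if the polish jar is moved by more than 20 mm (distance of polish_jar from where it was at the start of the episode above 0.02 m).
It also fails if it takes over 69 s, if anything falls off the work surface, if the arm or the gripper's body presses on something with over 40 N, if the wrist force passes 120 N, or if a joint passes its speed limit or range.

## Working session

There is one attempt and no reset: what is moved stays moved. The work goes in short steps, Python scripts to look and compute and a tool call to move; the robot and the scene stay as the last step left them, time stands still between calls to the robot, and variables do not carry over. Pictures are saved under pics/ and viewed, at most 10 in all, crops included, and the job is handed in when it is done.

Besides the shell and the picture viewer there is one more tool, called after "Call:" by a JSON object that holds its "api" and its "payload". jog_arm: Moves the arm, as the interface text tells. Shifts and turns lie within -1 to 1; 1 stands for 30 mm of shift or 0.08 rad of turn. Its arguments: {"type":"object","properties":{"motion":{"type":"array","items":{"type":"array","items":{"type":"number"}}},"newtons":{"type":"number"}},"required":["motion"]}

```bash
mkdir -p pics
cat > h.py <<'E'
import numpy as np, cv2
from workcell import bot
from scipy.spatial.transform import Rotation as Ro
def cam(name):
    s=bot.observe(); f=bot.grab_frame(name); im=np.array(f["pixels"]); 
    fl=im.shape[0]/2/np.tan(np.radians(f["fovy"])/2)
    if "mount" in f:
        T=np.eye(4);T[:3,:3]=Ro.from_euler("xyz",s["tool_rot"]).as_matrix();T[:3,3]=s["position"]
        M=T@np.array(f["mount"]);R=M[:3,:3].T;c=M[:3,3]
    else:
        R=cv2.Rodrigues(np.array(f["rvec"],float))[0];c=-R.T@np.array(f["tvec"],float).ravel()
    return dict(im=im,f=fl,cx=f["cx"],cy=f["cy"],R=R,c=c,s=s)
def ray(C,u,v):
    d=C["R"].T@np.array([(u-C["cx"])/C["f"],(v-C["cy"])/C["f"],1.]);return d/np.linalg.norm(d)
def plane(C,u,v,z):
    d=ray(C,u,v);return C["c"]+d*(z-C["c"][2])/d[2]
def proj(C,p):
    q=C["R"]@(np.array(p)-C["c"]);return q[:2]/q[2]*C["f"]+[C["cx"],C["cy"]]
def tri(A,a,B,b):
    da,db=ray(A,*a),ray(B,*b);t=np.linalg.lstsq(np.c_[da,-db],B["c"]-A["c"],rcond=None)[0]
    p,q=A["c"]+da*t[0],B["c"]+db*t[1];return (p+q)/2,np.linalg.norm(p-q)
def blobs(im,lo,hi,mn=4):
    m=cv2.inRange(cv2.cvtColor(im,cv2.COLOR_RGB2HSV),lo,hi)
    n,l,st,ce=cv2.connectedComponentsWithStats(m);return [(ce[i].round(1),st[i].tolist()) for i in range(1,n) if st[i][4]>=mn]
def save(C,n,box=None,k=1):
    im=C["im"]
    if box: im=im[box[1]:box[3],box[0]:box[2]]
    cv2.imwrite("pics/"+n,cv2.resize(im,None,fx=k,fy=k,interpolation=cv2.INTER_CUBIC)[:,:,::-1])
E
python3 - <<'E'
from h import *
for n in("scene","side","wrist"):
    C=cam(n);save(C,n+"0.png");print(n,C["c"].round(3),ray(C,280,210).round(2),C["f"])
    print("red",blobs(C["im"],(0,140,80),(8,255,255)),blobs(C["im"],(172,140,80),(180,255,255)))
    print("green",blobs(C["im"],(40,80,40),(85,255,255),200))
print(bot.observe())
E
```

```text
scene [1.153 0.48  1.326] [-0.42 -0.37 -0.83] 495.6345687516828
red [(array([162.8, 107.2]), [162, 106, 3, 3, 6]), (array([276., 118.]), [275, 117, 3, 3, 5]), (array([249.3, 180. ]), [248, 179, 3, 3, 7]), (array([114.7, 187.2]), [108, 184, 15, 8, 43])] []
green [(array([164.5, 122.1]), [149, 107, 37, 33, 597]), (array([273.1, 133.1]), [257, 117, 37, 35, 611]), (array([177.3, 141.6]), [164, 131, 29, 26, 427]), (array([287.1, 153.1]), [274, 143, 28, 26, 394]), (array([249.1, 195.7]), [232, 177, 39, 40, 800]), (array([204.3, 219.1]), [192, 192, 26, 55, 433]), (array([260.5, 219.8]), [246, 209, 31, 26, 473])]
side [0.166 1.326 0.987] [ 0.2  -0.82 -0.53] 529.1356682419918
red [(array([499.8,  53.4]), [495, 41, 11, 25, 158]), (array([243.3, 158.3]), [238, 156, 11, 5, 32])] []
green [(array([312.7, 143.7]), [296, 133, 27, 25, 327]), (array([297.6, 155.4]), [285, 145, 24, 24, 335]), (array([357.5, 184.5]), [338, 171, 32, 30, 470]), (array([268.1, 200.7]), [228, 181, 69, 45, 1344]), (array([340.3, 199.2]), [326, 187, 27, 28, 456])]
wrist [ 0.278 -0.564  0.374] [-0.23 -0.08 -0.97] 347.67894983149506
red [] []
green [(array([40. , 36.8]), [0, 0, 103, 91, 6046])]
{'clock': 0.15, 'qpos': array([ 1.14878558,  0.52189493, -0.03629219,  1.59987386,  0.02124045,
        1.02107706, -0.11279569]), 'qd': array([-0.00055197, -0.00173269, -0.0012543 , -0.00138289, -0.00071514,
       -0.00017939, -0.00011168]), 'joint_efforts': array([ 1.75149515e-03, -9.27381635e+01,  1.98069781e+00, -3.70050108e+01,
        1.79906114e-02,  6.39144433e-03, -3.40267275e-05]), 'position': array([ 0.21523135, -0.58650768,  0.23084838]), 'tool_rot': array([-3.14073135e+00,  1.09218985e-04,  3.51793318e-01]), 'force': array([-0.26537247,  0.23159597,  0.87875223]), 'moment': array([ 0.0784673 ,  0.04077619, -0.03679644]), 'finger_force': 0.0, 'grip_width': 0.08538865036819904}
```

View pics/scene0.png

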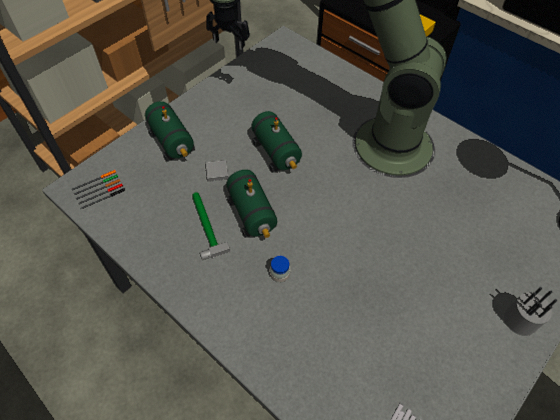

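View pics/side0.png

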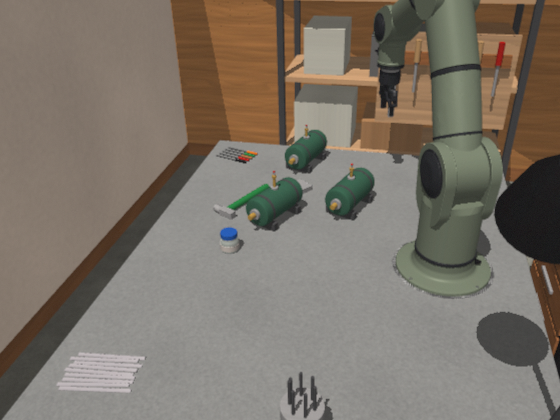

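The scene picture shows three green tanks (valve tips at about (163,107), (276,118), (249,180)), the hammer at (205,225), block at (216,170) and jar at (280,268). The side picture shows the same, with valves near (307,128), (352,166) and (274,173).

Run:
```python
from h import *
A=cam("scene");B=cam("side")
for t in[(162.8,107.2),(276,118),(249.3,180)]:
    p=plane(A,*t,.175);print(p.round(3),np.hypot(*p[:2]).round(3),proj(B,p).round(1))
print("reds side",blobs(B["im"],(0,110,60),(12,255,255),2))
for n,t,z in[("ham ends",(195,193),.015),("ham",(215,251),.02),("jar",(281,264),.065),("block",(216,170),.02),
  ("tank ends",(240,175),.1),("",(264,233),.065)]:print(n,plane(A,*t,z).round(3))
save(B,"sidecrop.png",(225,130,385,240),4)
C=cam("scene");save(C,"scenecrop.png",(140,95,310,290),3)
```

```text
[ 0.525 -0.584  0.175] 0.785 [304.5 123.9]
[ 0.312 -0.28   0.175] 0.419 [350.  162.7]
[ 0.55  -0.169  0.175] 0.575 [273.7 171.8]
reds side [(array([300.,  10.]), [300, 9, 1, 3, 3]), (array([276. ,  30.5]), [276, 30, 1, 2, 2]), (array([497.2,  57.2]), [480, 41, 31, 27, 419]), (array([409.5,  56.3]), [405, 51, 10, 13, 55]), (array([423.8,  58.4]), [418, 52, 11, 13, 91]), (array([284.,  63.]), [284, 62, 1, 3, 3]), (array([405.5,  63. ]), [405, 62, 2, 3, 4]), (array([278., 111.]), [278, 110, 1, 3, 3]), (array([157.7, 183.6]), [120, 143, 78, 80, 552]), (array([203.3, 148.9]), [196, 144, 17, 11, 72]), (array([203.5, 144. ]), [203, 144, 2, 1, 2]), (array([206.5, 144. ]), [206, 144, 2, 1, 2]), (array([249.8, 151.2]), [249, 151, 3, 2, 4]), (array([254.1, 152.9]), [252, 152, 5, 3, 7]), (array([244. , 157.6]), [238, 154, 14, 7, 52]), (array([351.5, 164. ]), [351, 164, 2, 1, 2]), (array([513.7, 174.2]), [506, 168, 21, 14, 99]), (array([273.3, 171.3]), [273, 171, 2, 2, 3]), (array([ 57.1, 299.1]), [0, 222, 128, 155, 1354]), (array([128.3, 224. ]), [128, 223, 2, 3, 3]), (array([108.5, 232.5]), [108, 232, 2, 2, 2]), (array([548.6, 298.8]), [532, 261, 28, 94, 1031]), (array([ 85.4, 272.7]), [84, 272, 4, 3, 7]), (array([ 80.6, 281. ]), [79, 279, 4, 5, 5]), (array([558.5, 319. ]), [558, 319, 2, 1, 2]), (array([ 20.7, 349. ]), [19, 348, 4, 3, 6]), (array([ 18.2, 352.8]), [16, 351, 6, 5, 11])]
ham ends [ 0.624 -0.353  0.015]
ham [ 0.731 -0.146  0.02 ]
jar [0.648 0.046 0.065]
block [ 0.513 -0.368  0.02 ]
tank ends [ 0.516 -0.247  0.1  ]
 [ 0.605 -0.061  0.065]
```

View pics/sidecrop.png

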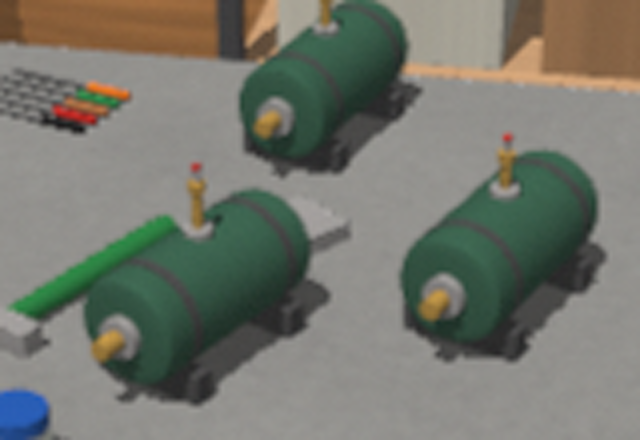

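The side crop shows the target tank at lower left, with its red tip at (273,171) in the full picture. That agrees with the (0.55, -0.169, 0.175) ray, and this tank has the largest y. I'm moving above it.

Call:
{"api": "jog_arm", "payload": {"motion": [[0.5,-0.3,-0.8,0,1],[0.95,-0.575,-0.6,0,1],[0.95,-0.575,0,0,1],[0.95,-0.575,0,0,1],[0.95,-0.575,0,0,1],[0.95,-0.575,0,0,1],[0.95,-0.575,0,0,1],[0.95,-0.575,0,0,1],[0.95,-0.575,0,0,1],[0.95,-0.575,0,0,1],[0.95,-0.575,0,0,1],[0.95,-0.575,0,0,1]]}}

```text
clock: 1.5
position: [0.4559, -0.2858, 0.2734]
tool_rot: [3.141, -0.0, 0.352]
force: [-0.3, -0.3, -0.5]
grip_width: 0.0852
finger_force: 0.0
```

Call:
{"api": "jog_arm", "payload": {"motion": [[0.86,-0.52,0,0,1],[0.86,-0.52,0,0,1],[0.86,-0.52,0,0,1],[0.86,-0.52,0,0,1],[0.8,-0.48,0,0,1],[0,0,0,0,1],[0,0,0,0,1]]}}

```text
clock: 2.2
position: [0.5482, -0.1708, 0.2731]
tool_rot: [-3.141, 0.0, 0.353]
force: [-0.2, 0.1, 0.2]
grip_width: 0.0855
finger_force: 0.0
```

Run:
```python
from h import *
C=cam("wrist");save(C,"w1.png");s=C["s"];print(s["position"],s["tool_rot"],s["qpos"].round(3),C["c"],C["R"].round(3).tolist())
print("red",blobs(C["im"],(0,120,60),(10,255,255)),blobs(C["im"],(170,120,60),(180,255,255)))
print("brass",blobs(C["im"],(12,100,60),(30,255,255),15))
print(proj(C,[.55,-.169,.175]))
```

```text
[ 0.54817442 -0.17083292  0.27309887] [-3.14148150e+00  4.10254006e-04  3.52677150e-01] [ 0.352  0.404 -0.209  1.681  0.094  1.067 -1.104] [ 0.61104633 -0.14802755  0.41579017] [[0.345, -0.938, -0.0], [-0.905, -0.333, 0.265], [-0.249, -0.092, -0.964]]
red [(array([278.4, 216.7]), [273, 211, 12, 12, 109])] []
brass [(array([187. ,  97.9]), [175, 86, 26, 26, 387]), (array([278.5, 206.5]), [269, 196, 20, 23, 261]), (array([542.2, 278.9]), [527, 267, 31, 25, 487]), (array([222.5, 349. ]), [211, 338, 24, 23, 324])]
[278.56568135 216.81683674]
```

View pics/w1.png

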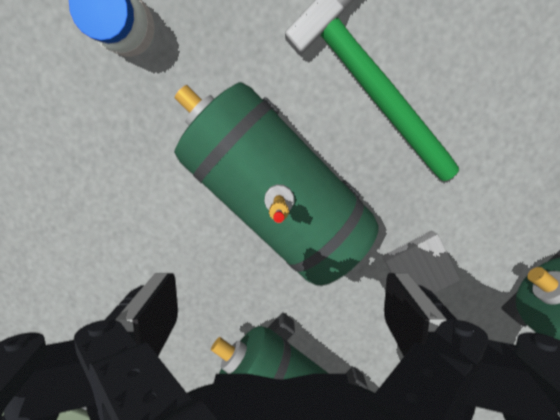

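The wrist view shows the red tip at (278.4,216.7), and the predicted point was (278.6,216.8). I'm turning the wrist back towards the joint's end (room for the unscrewing) and lowering a little, which also gives a second view.

Call:
{"api": "jog_arm", "payload": {"motion": [[0,0,0,1,1],[0,0,0,1,1],[0,0,0,1,1],[0,0,0,1,1],[0,0,0,1,1],[0,0,0,1,1],[0,0,0,1,1],[0,0,0,1,1],[0,0,0,1,1],[0,0,0,1,1],[0,0,0,1,1],[0,0,0,1,1]]}}

```text
clock: 3.45
position: [0.5475, -0.1723, 0.2734]
tool_rot: [3.141, -0.0, -0.613]
force: [0.2, 0.4, 0.6]
grip_width: 0.0853
finger_force: 0.0
```

Call:
{"api": "jog_arm", "payload": {"motion": [[0,0,0.4,1,1],[0,0,0.4,1,1],[0,0,0.2,0.5,1],[0,0,0,0,1],[0,0,0,0,1]]}}

```text
clock: 3.95
position: [0.5479, -0.1718, 0.2437]
tool_rot: [3.142, -0.0, -0.808]
force: [0.1, -1.1, 0.3]
grip_width: 0.0855
finger_force: 0.0
```

Run:
```python
from h import *
C=cam("wrist");s=C["s"];print(s["position"],s["tool_rot"],s["qpos"].round(3))
r=blobs(C["im"],(0,120,60),(10,255,255),30);print("red",r)
print("brass",blobs(C["im"],(12,100,60),(30,255,255),15))
A=dict(f=C["f"],cx=C["cx"],cy=C["cy"],c=np.array([.61104633,-.14802755,.41579017]),R=np.array([[0.345,-0.938,-0.0],[-0.905,-0.333,0.265],[-0.249,-0.092,-0.964]]))
print(tri(A,(278.4,216.7),C,r[0][0]))
S=cam("scene");t=blobs(S["im"],(0,120,60),(10,255,255),3);print([x[0] for x in t])
print(tri(S,(249.3,180),C,r[0][0]))
x,y=map(int,r[0][0]);save(C,"w2.png",(x-60,y-60,x+60,y+60),5)
```

```text
[ 0.5479346  -0.17176994  0.24366047] [ 3.14154958e+00 -2.84228709e-04 -8.07843574e-01] [ 0.173  0.427  0.037  1.726 -0.018  0.988 -2.161]
red [(array([273.4, 235. ]), [268, 229, 12, 13, 129])]
brass [(array([274.1, 221.9]), [263, 208, 22, 29, 355]), (array([155.6, 244.9]), [146, 235, 21, 20, 295])]
(array([ 0.55075864, -0.16869087,  0.17806642]), np.float64(0.00012373200107113807))
[array([162.9, 106.9]), array([275.9, 117.9]), array([111.5, 173.2]), array([104. , 176.3]), array([249.3, 180. ]), array([114.6, 187.1])]
(array([ 0.55033356, -0.16824828,  0.17634787]), np.float64(9.186334787022997e-06))
```

View pics/w2.png

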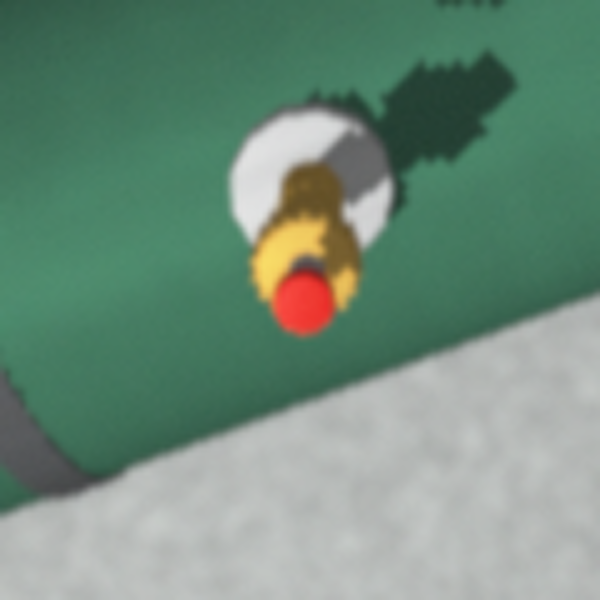

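Seen close up, the stem stands upright with the nut and red tip above it. The two views meet within 0.1 mm at (0.5505,-0.1685,0.177), so the nut's centre is at about 0.157, inside the stated range. I'm descending with the fingers around it.

Call:
{"api": "jog_arm", "payload": {"motion": [[-0.02,-0.14,0,0,1],[0,0,0.5,0,1],[0,0,0.7,0,1],[0,0,0.7,0,1],[0,0,0.7,0,1],[0,0,0.6,0,1],[0,0,0.3,0,0.6],[0,0,0,0,0.4],[0,0,0,0,0.35],[0,0,0,0,0.35]], "newtons": 30}}

```text
clock: 5.05
position: [0.5514, -0.1678, 0.1393]
tool_rot: [-3.141, -0.001, -0.808]
force: [-0.5, -0.2, 0.7]
grip_width: 0.0304
finger_force: 0.0
```

Run:
```python
from h import *
C=cam("wrist");s=C["s"];print(s["position"],s["qpos"].round(3),s["force"],s["grip_width"])
r=blobs(C["im"],(0,120,60),(10,255,255),30);print(r,plane(C,*r[0][0],.177))
save(C,"w3.png",(100,120,460,420),2)
```

```text
[ 0.5513671  -0.16780786  0.13928331] [ 0.174  0.558  0.026  1.816 -0.02   0.766 -2.169] [-0.4511638  -0.18748762  0.68973096] 0.030411660655793853
[(array([282.7, 326.2]), [272, 315, 22, 24, 420])] [ 0.55078451 -0.16889631  0.177     ]
```

View pics/w3.png

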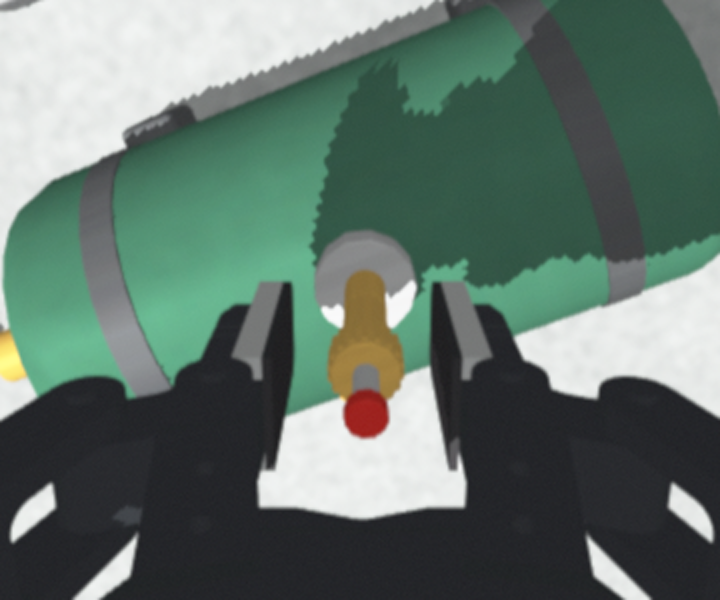

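The nut sits well centred between the fingers, with the red tip at (366,414) of the crop. After a 1 mm trim, I'm closing.

Call:
{"api": "jog_arm", "payload": {"motion": [[0.01,0.03,0.04,0,0.35],[0,0,0,0,0.25],[0,0,0,0,0.2],[0,0,0,0,0.1],[0,0,0,0,0],[0,0,0,0,0],[0,0,0,0,0],[0,0,0,0,0]], "newtons": 30}}

```text
clock: 5.9
position: [0.5505, -0.1685, 0.1372]
tool_rot: [-3.141, -0.0, -0.808]
force: [-0.1, 1.1, 3.0]
grip_width: 0.0125
finger_force: 29.2
```

Call:
{"api": "jog_arm", "payload": {"motion": [[0,0,-0.0036,-1,0],[0,0,-0.0036,-1,0],[0,0,-0.0036,-1,0],[0,0,-0.0036,-1,0],[0,0,-0.0036,-1,0],[0,0,-0.0036,-1,0],[0,0,-0.0036,-1,0],[0,0,-0.0036,-1,0],[0,0,-0.0036,-1,0],[0,0,-0.0036,-1,0],[0,0,0,0,0]]}}

```text
clock: 7.0
position: [0.5504, -0.1686, 0.1382]
tool_rot: [-3.141, -0.0, -0.007]
force: [1.0, 1.3, 3.2]
grip_width: 0.0121
finger_force: 29.2
```

Run:
```python
from h import *
for i in range(2):
    C=cam("wrist");s=C["s"];print(s["position"],s["tool_rot"],s["qpos"].round(3),s["force"].round(1),s["moment"].round(3),s["grip_width"],s["finger_force"])
r=blobs(C["im"],(0,120,60),(10,255,255),30);print(r,plane(C,*r[0][0],.177))
save(C,"w4.png",(200,260,360,400),4)
```

```text
[ 0.55044069 -0.16858248  0.13822198] [-3.14136003e+00 -2.40690348e-04 -6.92493505e-03] [ 0.328  0.563 -0.188  1.809  0.142  0.782 -1.51 ] [1.  1.3 3.2] [ 0.255 -0.193 -0.018] 0.012052620804070774 29.24343913793564
[ 0.55043834 -0.16860295  0.13822294] [-3.14136588e+00 -2.23931044e-04 -1.00814115e-02] [ 0.328  0.563 -0.187  1.809  0.141  0.782 -1.512] [ 1.2 -0.   2.7] [ 0.259 -0.211  0.029] 0.01204670845911922 29.245554506778717
[(array([280.6, 327.8]), [270, 316, 22, 24, 426])] [ 0.5505967 -0.1690338  0.177    ]
```

View pics/w4.png

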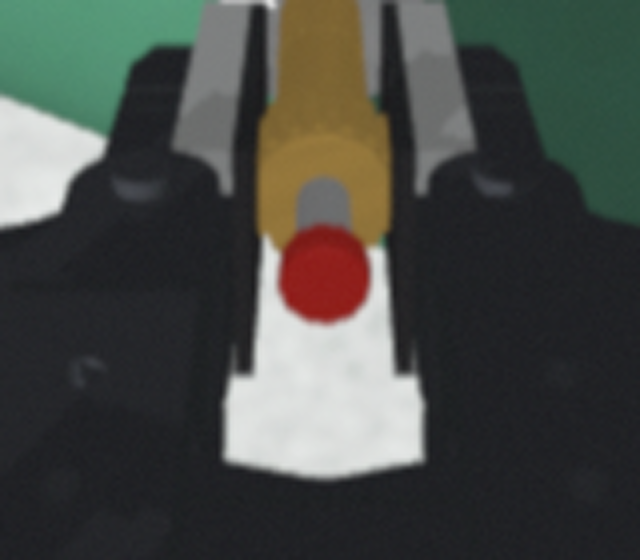

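The nut is held between the pads, with the red tip at (325,275) of the crop above it, and the load is small. I'm continuing to unscrew with the matching rise.

Call:
{"api": "jog_arm", "payload": {"motion": [[0,0,-0.004,-1,0],[0,0,-0.004,-1,0],[0,0,-0.004,-1,0],[0,0,-0.004,-1,0],[0,0,-0.004,-1,0],[0,0,-0.004,-1,0],[0,0,-0.004,-1,0],[0,0,-0.004,-1,0],[0,0,-0.004,-1,0],[0,0,-0.004,-1,0],[0,0,-0.004,-1,0],[0,0,-0.004,-1,0]]}}

```text
clock: 8.3
position: [0.5505, -0.1686, 0.1396]
tool_rot: [3.141, 0.0, 0.953]
force: [2.2, 0.7, 0.9]
grip_width: 0.0126
finger_force: 29.2
```

Call:
{"api": "jog_arm", "payload": {"motion": [[0,0,-0.004,-1,0],[0,0,-0.004,-1,0],[0,0,-0.004,-1,0],[0,0,-0.004,-1,0],[0,0,-0.004,-1,0],[0,0,-0.004,-1,0],[0,0,-0.004,-1,0],[0,0,-0.004,-1,0],[0,0,-0.004,-1,0],[0,0,-0.004,-1,0],[0,0,-0.004,-1,0],[0,0,-0.004,-1,0]]}}

```text
clock: 9.5
position: [0.5505, -0.1684, 0.1409]
tool_rot: [3.141, -0.0, 1.913]
force: [2.4, 1.0, 1.5]
grip_width: 0.0125
finger_force: 29.2
```

Run:
```python
from h import *
C=cam("wrist");s=C["s"];print(s["position"],s["tool_rot"],s["qpos"].round(3),s["force"].round(1),s["moment"].round(3),s["grip_width"],s["finger_force"])
r=blobs(C["im"],(0,120,60),(10,255,255),30);print(r,plane(C,*r[0][0],.177))
```

```text
[ 0.55054222 -0.16842135  0.1409366 ] [ 3.14139602e+00 -1.11352947e-04  1.91278304e+00] [ 0.663  0.636 -0.676  1.789  0.497  0.893  0.105] [2.4 1.  1.5] [ 0.184 -0.553 -0.047] 0.012494523526037273 29.161817729473114
[(array([280. , 323.2]), [269, 312, 23, 24, 439])] [ 0.55007359 -0.16851856  0.177     ]
```

Call:
{"api": "jog_arm", "payload": {"motion": [[0,0,-0.004,-1,0],[0,0,-0.004,-1,0],[0,0,-0.004,-1,0],[0,0,-0.004,-1,0],[0,0,-0.004,-1,0],[0,0,-0.004,-1,0],[0,0,-0.004,-1,0],[0,0,-0.004,-1,0],[0,0,-0.004,-1,0],[0,0,-0.004,-1,0],[0,0,-0.004,-1,0]]}}

```text
clock: 10.65
position: [0.5503, -0.1683, 0.1421]
tool_rot: [3.141, -0.0, 2.792]
force: [1.7, 0.8, 0.4]
grip_width: 0.0123
finger_force: 29.2
```

Call:
{"api": "jog_arm", "payload": {"motion": [[0,0,-0.004,-1,0],[0,0,-0.004,-1,0],[0,0,-0.004,-1,0],[0,0,-0.004,-1,0],[0,0,-0.004,-1,0],[0,0,-0.004,-1,0],[0,0,-0.004,-1,0],[0,0,-0.004,-1,0],[0,0,-0.004,-1,0],[0,0,0,0,0],[0,0,0,0,0]]}}

```text
clock: 11.75
position: [0.5502, -0.1684, 0.1432]
tool_rot: [3.141, -0.0, -2.776]
force: [0.9, 2.2, -0.6]
grip_width: 0.0118
finger_force: 29.2
```

Run:
```python
from h import *
C=cam("wrist");s=C["s"];print(s["position"],s["tool_rot"],s["qpos"].round(3),s["force"].round(1),s["moment"].round(3),s["grip_width"],s["finger_force"])
r=blobs(C["im"],(0,120,60),(10,255,255),30);print(r,plane(C,*r[0][0],.177))
save(C,"w5.png",(200,260,360,400),4)
```

```text
[ 0.55021411 -0.16844629  0.14317309] [ 3.14108368e+00 -4.30914691e-04 -2.77562227e+00] [ 0.877  0.771 -1.043  1.777  0.762  1.058  1.488] [ 0.9  2.2 -0.6] [ 0.291 -0.214 -0.004] 0.011782532464675338 29.182512760162354
[(array([280.9, 319.6]), [270, 309, 22, 23, 407])] [ 0.54965072 -0.16885507  0.177     ]
```

View pics/w5.png

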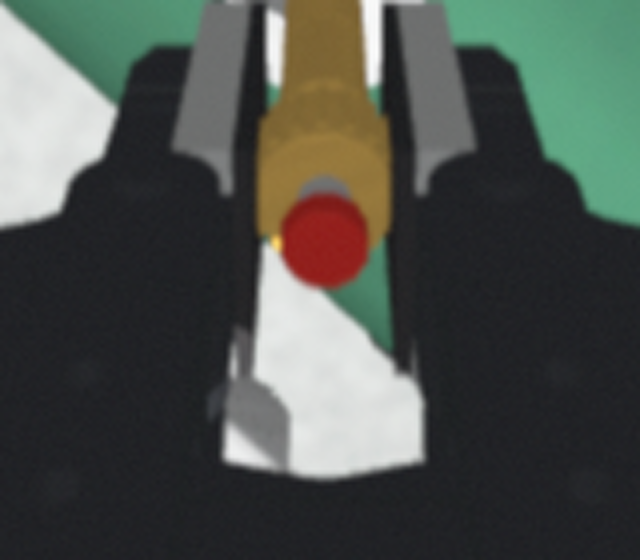

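The red tip now sits about 5 mm closer to the nut and at the same world height, so the nut climbed and the pin is still out. I'm adding a small margin turn, releasing, and rising above the tip.

Call:
{"api": "jog_arm", "payload": {"motion": [[0,0,-0.004,-1,0],[0,0,-0.004,-1,0],[0,0,-0.004,-0.5,0],[0,0,0,0,0],[0,0,0,0,0.3],[0,0,0,0,0.5],[0,0,0,0,0.5],[0,0,0,0,0.5],[0,0,0,0,0.5],[0,0,-0.4,0,0.5],[0,0,-0.8,0,0.5],[0,0,-0.8,0,0.5]]}}

```text
clock: 13.0
position: [0.5503, -0.1683, 0.2052]
tool_rot: [3.141, 0.0, -2.571]
force: [-0.1, -0.3, 0.2]
grip_width: 0.0428
finger_force: 0.0
```

Call:
{"api": "jog_arm", "payload": {"motion": [[0,0,-0.4,0,0.5],[0,0,0,0,0.5],[0,0,0,0,0],[0,0,0,0,0],[0,0,0,0,0],[0,0,0,0,0],[0,0,0,0,0],[0,0,0,0,0],[0,0,0,0,0]]}}

```text
clock: 13.9
position: [0.5504, -0.1685, 0.2158]
tool_rot: [3.142, -0.0, -2.571]
force: [0.5, 0.3, 0.1]
grip_width: -0.0001
finger_force: 0.0
```

Run:
```python
from h import *
F=[]
for i in range(3):
    C=cam("wrist");s=C["s"];F.append(s["force"])
print(s["position"],s["tool_rot"],s["qpos"].round(3),np.mean(F,0).round(2),s["grip_width"])
r=blobs(C["im"],(0,120,60),(10,255,255),20);print(r,[plane(C,*x[0],.177) for x in r])
S=cam("scene");B=cam("side")
print([x for x in blobs(S["im"],(0,120,60),(10,255,255),3)])
save(C,"w6.png",(160,220,400,420),3)
```

```text
[ 0.55038593 -0.16853684  0.21581037] [ 3.14156770e+00  4.40590077e-05 -2.57147423e+00] [ 0.938  0.712 -1.154  1.712  0.698  1.193  1.738] [ 0.23 -0.24  0.31] 0.00035062167601271327
[(array([280.6, 249.9]), [274, 242, 14, 16, 167])] [array([ 0.55068307, -0.1685771 ,  0.177     ])]
[(array([404.,   5.]), [392, 0, 24, 12, 166]), (array([162.9, 106.9]), [162, 106, 3, 3, 8]), (array([275.7, 118. ]), [275, 117, 3, 3, 7]), (array([103. , 176.6]), [101, 176, 5, 2, 5]), (array([249.3, 180. ]), [248, 179, 3, 3, 7]), (array([114.6, 187.1]), [108, 183, 15, 9, 48])]
```

View pics/w6.png

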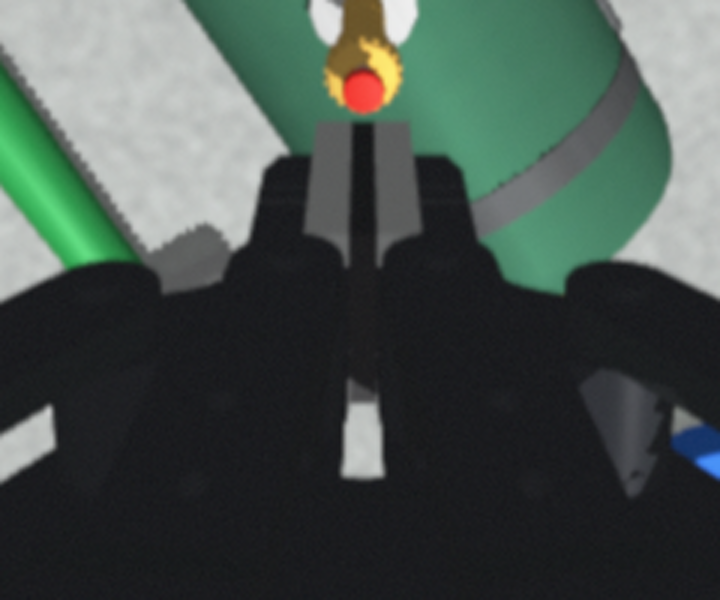

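The fingers are shut and centred over the red tip, which is at (363,92) of the crop; the valve stands upright. I'm coming down to just above it, then in sub-millimetre steps.

Call:
{"api": "jog_arm", "payload": {"motion": [[0,0,0.4,0,0],[0,0,0.4,0,0],[0,0,0.3,0,0],[0,0,0.1,0,0],[0,0,0,0,0],[0,0,0,0,0]]}}

```text
clock: 14.75
position: [0.5505, -0.1684, 0.18]
tool_rot: [-3.142, 0.0, -2.571]
force: [-0.3, 0.7, 0.4]
grip_width: 0.0002
finger_force: 0.0
```

Call:
{"api": "jog_arm", "payload": {"motion": [[0,0,0.025,0,0],[0,0,0.025,0,0],[0,0,0,0,0],[0,0,0,0,0]]}}

```text
clock: 15.15
position: [0.5505, -0.1685, 0.1785]
tool_rot: [-3.141, 0.0, -2.571]
force: [0.2, 0.1, 2.4]
grip_width: 0.0002
finger_force: 1.3
```

Call:
{"api": "jog_arm", "payload": {"motion": [[0,0,0.025,0,0],[0,0,0.01,0,0],[0,0,0,0,0],[0,0,0,0,0]]}}

```text
clock: 15.55
position: [0.5505, -0.1686, 0.1773]
tool_rot: [-3.141, 0.0, -2.571]
force: [0.5, -0.2, 4.2]
grip_width: -0.0003
finger_force: 2.1
```

Call:
{"api": "jog_arm", "payload": {"motion": [[0,0,0.02,0,0],[0,0,0.02,0,0],[0,0,0.015,0,0],[0,0,0,0,0],[0,0,0,0,0]]}}

```text
clock: 16.05
position: [0.5505, -0.1685, 0.1757]
tool_rot: [-3.141, 0.0, -2.571]
force: [0.0, 0.9, 5.8]
grip_width: -0.0002
finger_force: 2.9
```

Run:
```python
from h import *
F=[];Z=[]
for i in range(6):
    bot.grab_frame("wrist");s=bot.observe();F.append(s["force"]);Z.append(s["position"][2])
print(np.mean(F,0).round(2),np.std(F,0).round(2),np.mean(Z))
```

```text
[-0.02 -0.06  5.74] [0.4  0.39 0.65] 0.17568694338921176
```

Call:
{"api": "jog_arm", "payload": {"motion": [[0,0,0.02,0,0],[0,0,0.015,0,0],[0,0,0,0,0],[0,0,0,0,0],[0,0,0,0,0],[0,0,0,0,0],[0,0,0,0,0],[0,0,0,0,0],[0,0,0,0,0],[0,0,0,0,0],[0,0,0,0,0],[0,0,0,0,0]]}}

```text
clock: 17.55
position: [0.5505, -0.1685, 0.1747]
tool_rot: [-3.141, 0.0, -2.571]
force: [-0.6, -1.0, 6.4]
grip_width: -0.0001
finger_force: 3.3
```

Run:
```python
from h import *
F=[];Z=[]
for i in range(8):
    bot.grab_frame("wrist");s=bot.observe();F.append(s["force"]);Z.append(s["position"][2])
print(np.mean(F,0).round(2),np.std(F,0).round(2),np.mean(Z),s["finger_force"],s["clock"])
```

```text
[ 0.21 -0.09  6.57] [0.29 0.44 0.62] 0.17471729063726332 3.3438068255782127 17.95
```

Call:
{"api": "jog_arm", "payload": {"motion": [[0,0,0.015,0,0],[0,0,0,0,0],[0,0,0,0,0],[0,0,0,0,0],[0,0,0,0,0],[0,0,0,0,0],[0,0,0,0,0],[0,0,0,0,0],[0,0,0,0,0],[0,0,0,0,0],[0,0,0,0,0],[0,0,0,0,0]]}}

```text
clock: 19.15
position: [0.5506, -0.1685, 0.1743]
tool_rot: [-3.141, 0.0, -2.571]
force: [-0.4, -0.6, 7.0]
grip_width: 0.0002
finger_force: 3.9
```

Call:
{"api": "jog_arm", "payload": {"motion": [[0,0,0,0,0],[0,0,0,0,0],[0,0,0,0,0],[0,0,0,0,0],[0,0,0,0,0],[0,0,0,0,0],[0,0,0,0,0],[0,0,0,0,0],[0,0,0,0,0],[0,0,0,0,0]]}}

```text
clock: 20.15
position: [0.5506, -0.1685, 0.1744]
tool_rot: [-3.141, 0.0, -2.571]
force: [-0.4, -0.4, 8.2]
grip_width: -0.0
finger_force: 3.9
```

Call:
{"api": "jog_arm", "payload": {"motion": [[0,0,-0.03,0,0],[0,0,-0.05,0,0],[0,0,-0.08,0,0],[0,0,-0.3,0,0],[0,0,-0.6,0,0],[0,0,-0.7,0,0],[0,0,-0.5,0,0],[0,0,0,0,0],[0,0,0,0,0],[0,0,0,0,0]]}}

```text
clock: 21.15
position: [0.55, -0.1686, 0.2414]
tool_rot: [3.141, -0.001, -2.572]
force: [-0.1, 0.8, -0.1]
grip_width: -0.0
finger_force: 0.0
```

Run:
```python
from h import *
C=cam("wrist");s=C["s"];print(s["position"],s["force"],s["clock"])
r=blobs(C["im"],(0,120,60),(10,255,255),20);print(r,[plane(C,*x[0],.178) for x in r])
S=cam("scene");print([x[0] for x in blobs(S["im"],(0,120,60),(10,255,255),3)])
print([x[0] for x in blobs(S["im"],(40,80,40),(85,255,255),200)],[x[0] for x in blobs(S["im"],(105,120,60),(125,255,255),100)])
save(S,"end.png",(140,95,310,290),3)
```

```text
[ 0.5500484  -0.16864852  0.24144353] [-0.13862448  0.76374609 -0.08043509] 21.15
[(array([280.4, 236. ]), [275, 230, 12, 13, 128])] [array([ 0.55034694, -0.16879569,  0.178     ])]
[array([405.5,   5. ]), array([162.7, 107. ]), array([275.7, 118. ]), array([104. , 176.3]), array([249.3, 180. ]), array([114.6, 187.1])]
[array([164.4, 122.2]), array([274.1, 133.4]), array([177.3, 142. ]), array([286.9, 153.7]), array([248.8, 195.8]), array([204.2, 219. ]), array([260.6, 220.1])] [array([279.7, 264.3])]
```

View pics/end.png

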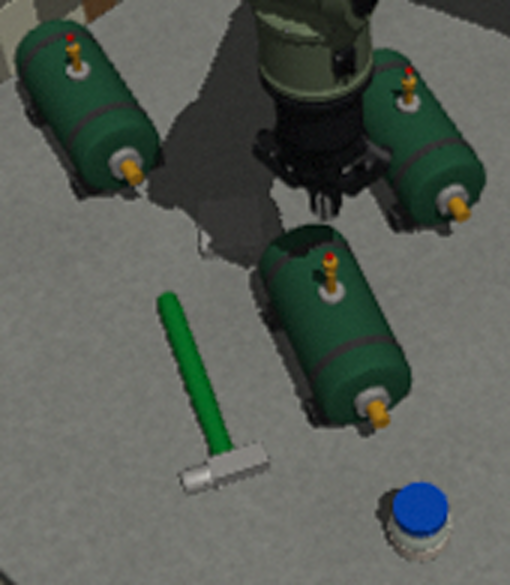

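The end picture shows the valve upright with its nut raised to just under the red tip at (330,258) of the crop. The hammer and jar haven't moved and the gripper is clear, so I'm handing in.

```bash
python3 -c "
from workcell import bot
print(bot.job_done())"
```

```text
the job is handed in; nothing more can be done
None
```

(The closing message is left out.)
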